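# Touch-calibrate the tablet oscilloscope with the stylus

### The arm

A 6-joint arm with a two-finger parallel gripper is mounted at the origin on the work surface. World frame = base frame: x ahead of the robot, y to its left, z up, the work surface at z = 0. Lengths are in m, angles in rad, forces in N, time in s.
With the tool pointing down it reaches from about 0.325 to 0.925 m from the base axis. Payload 3.1 kg.
Tool frame: the origin (TCP) lies midway between the tips of the shut fingers; the grasp point (between the pads) lies 19 mm behind it (grip_point_offset is the distance from the TCP to the grasp point, in m); z points along the fingers, y is the direction in which the jaws open and shut (so a half turn about z gives the same grasp; the last joint's range is limited). The gripper opens to 85 mm and grips with 20 to 120 N. Pads are 22 mm wide; open, the fingers measure 114 mm over their backs; the gripper's body (76 mm by 85 mm) begins 54 mm behind the grasp point. The pads swing forward as they close: fully open they stand 13 mm farther back than shut.
Start: joints at [-1.369, 0.217, 1.613, -0, 1.311, -0.112], TCP at [0.193, -0.594, 0.231] pointing down, gripper open.
Joint ranges: [-2.75, 2.75], [-0.78, 2.1], [0.31, 2.55], [-1.13, 4.27], [0.13, 2.63], [-2.58, 2.58]. Speed limits (rad/s): [2.79, 2.79, 3.14, 3.14, 3.14, 3.14].

### API

Orientations are given as a rotation vector (axis times angle).
In Python, from cell import * gives the robot as it stands. Calls block until the motion is done:
- move_ptp(position, orientation): joint-space move of the TCP to a pose.
- move_linear(position, attitude=None, feed=0.15): straight line of the TCP; attitude=None keeps the orientation; feed is the mean speed in m/s.
- movej(angles): joint-space move.
- command_gripper(opening, strength=None): finger opening in m; strength is the grip in N (None keeps the last); returns when the fingers have stopped.
- hold(seconds).
- ik(position, orientation): joint angles nearest the present ones, or None.
- state(): the state.
- grab_frame(name): name is "scene" or "top" or "wrist"; returns a dict with "frame" (420x560x3 uint8, red, green, blue), "camera_matrix" (3x3 intrinsics, pixels), "k1" (the pictures are not rectified: a ray, as slopes to the right and down, at radius r is drawn at 1 + k1 r^2 times it, then the intrinsics apply), "R" (3x3) and "t" (3): a world point X has camera coordinates R X + t. Camera axes: x right, y down, z forward; pixel columns grow to the right and rows downward; lengths in m; the calibration is good to about 2 mm. A picture is of the moment at which its call begins. There is no depth.
A pose or a line that the arm cannot do raises Unreachable and nothing moves.
- job_done(): hands the job in, once; it reports no verdict.
The state is a dict: "clock": time; "joints": joint angles; "qvel": joint speeds; "joint_torque": joint torques, N m; "ee_pos": TCP position; "orientation": TCP orientation; "contact_force": force on the tool from outside, world axes, zero at the start; "torque": the same for the moment, N m; "grip_width": finger opening in m.
Only numpy, scipy, OpenCV 4.12 (cv2) and the standard library are available. Lean on these libraries where they do the work, as an engineer would, in place of code of your own. Each camera call takes 0.05 s, during which the arm holds its last target. There are 200 camera calls.

### The job

The tablet oscilloscope is showing the two crosses of its touch calibration. Take the stylus out of its pen stand, hold its nib lightly on the middle of the upper-left cross, square to the glass, for a good second, lift it clear, then set it just as squarely and lightly on the lower-right cross and finish holding it there, nib still pressing, without letting go. Nothing but the nib may touch the instrument, and only at the crosses; leave the other things on the bench where they are.

Things in the scene. Friction and masses are not known exactly. Their poses are not given: they have to be found in the camera images.
- scope: Tablet oscilloscope, blue bumper frame, housing 280 mm wide, 192 mm up the slope, 46 mm thick, leaning back 22 degrees on a kickstand, facing the robot; it does not move when pressed. It stands on the left or right half of the bench, the pen stand on the other. Origin: on the bench under its middle. Upper edge 115 mm above the bench. Knobs right of the display stand 14 mm above the glass.
- screen: The oscilloscope's black glass display, 163 mm wide, 122 mm up the slope, with two light crosses. Origin: middle of the display, on the glass, 79 mm above the bench. x runs up the slope, away from whoever faces it; y to that person's left; z out of the glass, square to it. The knobs and housing count as part of it; the knobs lie from y = -105 to -160 mm.
- cross_upper_left (a point): Middle of the upper-left cross (two light lines 24 mm long, 2 mm wide), on the glass, 44 mm up the slope and 62 mm to the left of the middle of the display; axes as the screen's.
- cross_lower_right (a point): Middle of the lower-right cross, same size, on the glass, 44 mm down the slope and 62 mm to the right of the middle of the display; axes as the screen's.
- stylus: Aluminium touch stylus, round barrel 11 mm in diameter, 140 mm long, about 30 g, standing nib down, nearly upright (it may lean up to 4 degrees). Origin: end of the nib when not pressed; z runs along the barrel from the nib to the other end. Grip it anywhere from z = 80 to 105 mm, fingers pointing along the barrel to the nib. The thin pocket clip is look only and does not hinder a grasp.
- stylus_tip (a point): The end of the stylus's soft rubber nib (a dome 8 mm in diameter). The nib springs back into the barrel by up to 4 mm with 0.8 N per mm and is solid after that, so pressing 1 to 3 mm gives a light touch. Axes as the stylus's.
- pen_stand: Heavy round pen stand, fixed to the bench: dark disc 80 mm in diameter, 10 mm high, with an upright sleeve in the middle, 25 mm outside and 13 mm inside diameter, mouth 58 mm above the bench. The nib rests on the sleeve's floor 12 mm above the bench; the top of the stylus is 152 mm above the bench. Origin: centre of the underside; z up.
- multimeter: Bystander: yellow hand multimeter lying on its back, 190 x 90 x 55 mm, towards the right of the bench. Origin: centre of the underside.
- screwdriver: Bystander: screwdriver with a black handle, 150 mm long, lying towards the left of the bench. Origin: on its axis near the middle.
- mug: Bystander: white mug, 80 mm in diameter, 92 mm high, beyond the work. Origin: centre of the underside.

How it is judged:
By the outcome, as a careful person would: the job done as asked, in the order asked, and still so for the second after the job is handed in, while the arm keeps its last pose, push and grip.
It also fails if it takes over 51 s, if anything falls off the work surface, if the arm or the gripper's body presses on something with over 40 N, if the wrist force passes 120 N, or if a joint passes its speed limit or range.

## Working session

There is one attempt and no reset: what is moved stays moved. The work goes in short steps, each a Python script; the robot and the scene stay as the last script left them, time stands still between calls to the robot, and variables do not carry over. Pictures are saved under pics/ and viewed, about 8 in all and at most 12, crops included, and the job is handed in when it is done.

```bash
ls; mkdir -p pics
cat > h.py <<'E'
from cell import *
import numpy as np, cv2
from scipy.spatial.transform import Rotation as Rot
from scipy.optimize import least_squares
def cam(n):
    f=grab_frame(n); f={k:(np.array(v,float) if k not in("frame","k1") else v) for k,v in f.items()}; return f
def save(f,name,crop=None,scale=1):
    im=cv2.cvtColor(np.asarray(f["frame"]),cv2.COLOR_RGB2BGR)
    if crop: a,b,c,d=crop; im=im[b:d,a:c]
    cv2.imwrite("pics/"+name,cv2.resize(im,None,fx=scale,fy=scale,interpolation=cv2.INTER_CUBIC))
def proj(f,X):
    c=(f["R"]@np.atleast_2d(X).T).T+f["t"]; s=c[:,:2]/c[:,2:]
    s=s*(1+f["k1"]*(s**2).sum(1,keepdims=True)); K=f["camera_matrix"]
    return s@K[:2,:2].T+K[:2,2]
def ray(f,uv):
    K=f["camera_matrix"]; d=(np.array(uv,float)-K[:2,2])/np.array([K[0,0],K[1,1]])
    s=d.copy()
    for _ in range(20): s=d/(1+f["k1"]*(s@s))
    return -f["R"].T@f["t"], f["R"].T@np.array([s[0],s[1],1])
def onz(f,uv,z):
    o,d=ray(f,uv); return o+d*(z-o[2])/d[2]
E
python3 - <<'E'
from h import *
import pickle
fs={}
for n in("scene","top"):
    fs[n]=cam(n); save(fs[n],n+"0.png",scale=1.4)
    print(n,fs[n]["k1"],-fs[n]["R"].T@fs[n]["t"])
pickle.dump(fs,open("f0.pkl","wb"))
print(state())
E
```

```text
pics
scene 0.004883473381584807 [ 1.05531379 -0.51952845  1.00072699]
top -0.09666997209748941 [ 0.46190982 -0.00592953  1.38268848]
{'clock': 0.1, 'joints': array([-1.36920223e+00,  2.17700413e-01,  1.61479483e+00, -3.30042111e-05,
        1.31131187e+00, -1.12224778e-01]), 'qvel': array([-0.00225896, -0.00216402, -0.00240873, -0.00038054,  0.00155694,
        0.00068007]), 'joint_torque': array([-8.62920151e-04, -3.98080337e+01, -3.04970527e+01, -1.89606317e-04,
        4.23812642e-03,  9.36162508e-07]), 'ee_pos': array([ 0.19277976, -0.59374012,  0.23007435]), 'orientation': array([-3.10081228e+00, -4.90592966e-01,  2.05280207e-04]), 'contact_force': array([-0.53745497,  0.38981543,  0.01014702]), 'torque': array([ 0.03335892, -0.02503109,  0.01034369]), 'grip_width': 0.08545356411432868}
```

View pics/scene0.png

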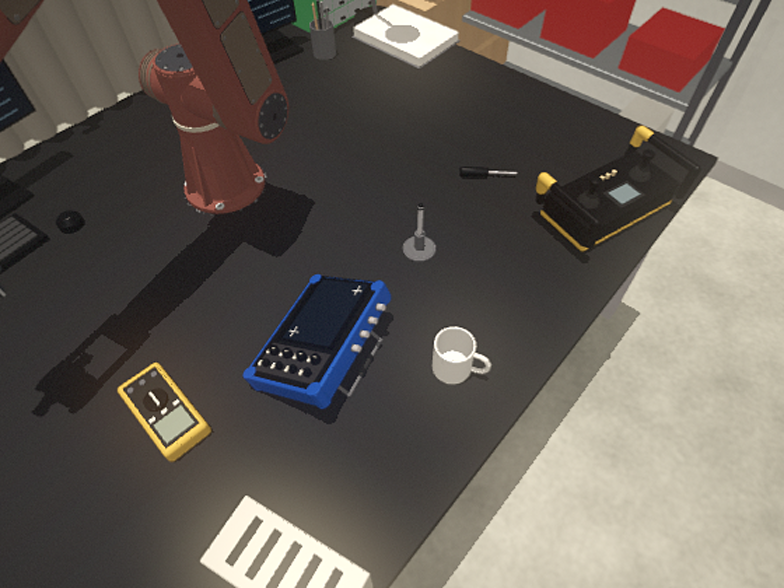

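View pics/top0.png

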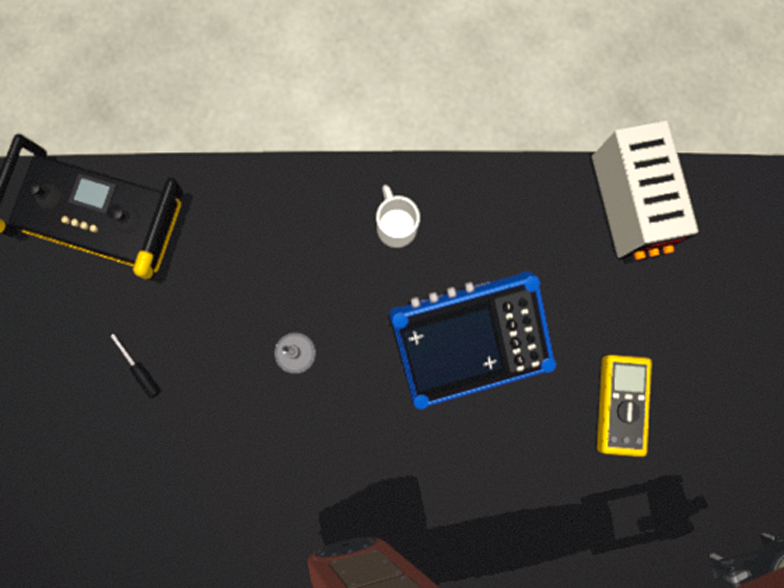

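Both crosses are visible: at (416,338) and (490,363) in the top view, and (357,290) and (293,331) in the scene view (1.4x pixels). The stand is at (295,353) top and (419,248) scene. The scope is right of centre, the stand is left and the mug is beyond them.

```bash
cat >> h.py <<'E'
def blob(f,uv,r=9,thr=None):
    g=cv2.cvtColor(np.asarray(f["frame"]),cv2.COLOR_RGB2GRAY).astype(float)
    u,v=np.round(uv).astype(int); w=g[v-r:v+r+1,u-r:u+r+1]; b=np.median(w)
    w=np.clip(w-b-0.3*(w.max()-b),0,None); yy,xx=np.mgrid[v-r:v+r+1,u-r:u+r+1]
    return np.array([(w*xx).sum(),(w*yy).sum()])/w.sum()
T=np.radians(22)
def screenR(yaw): return (Rot.from_euler('z',yaw)*Rot.from_euler('y',-T)).as_matrix()
UL=np.array([.044,.062,0]); LR=-UL
def fitscreen(obs):  # obs: list of (f,uvUL,uvLR)
    def res(p,z=.079):
        P=np.array([p[0],p[1],z])+np.array([UL,LR])@screenR(p[2]).T
        return np.concatenate([(proj(f,P)-np.array([a,b])).ravel() for f,a,b in obs])
    s=least_squares(res,[.5,-.1,.2]); return s.x,s.fun
E
python3 - <<'E'
from h import *
import pickle
fs=pickle.load(open("f0.pkl","rb")); t,s=fs["top"],fs["scene"]
c={k:blob(f,np.array(p)/1.4) for k,f,p in[("tu",t,(416,338)),("tl",t,(490,363)),("su",s,(357,290)),("sl",s,(293,331))]}
print(c)
# fit only using which cross is UL: viewer looking +x, left=+y -> top image left = UL
for o in ([(t,c["tu"],c["tl"])],[(s,c["su"],c["sl"])],[(t,c["tu"],c["tl"]),(s,c["su"],c["sl"])]):
    x,r=fitscreen(o); print(x,np.degrees(x[2]),r.round(2))
print("disc",onz(t,np.array([295,353])/1.4,.01),onz(s,np.array([419,248])/1.4,.01))
print("top",onz(t,np.array([286,350])/1.4,.152),onz(s,np.array([420,205])/1.4,.152))
print("mug",onz(t,np.array([397,225])/1.4,.092))
E
```

```text
{'tu': array([296.48011132, 240.77240022]), 'tl': array([349.38361508, 258.72990132]), 'su': array([254.50501792, 206.94623656]), 'sl': array([209.01258389, 236.34563758])}
[ 0.53170661 -0.14268601  0.26720568] 15.309757922241968 [ 0.05  0.02 -0.05 -0.02]
[ 0.53046629 -0.14418622  0.27095922] 15.524819741804029 [-0.24  0.17  0.24 -0.14]
[ 0.53115393 -0.14338779  0.26878159] 15.400050508470878 [ 0.31  0.27  0.23  0.15  0.15  0.16  0.59 -0.23]
disc [0.53052687 0.1599366  0.01      ] [0.53524844 0.15687616 0.01      ]
top [0.52875995 0.15874337 0.152     ] [0.53343603 0.15666085 0.152     ]
mug [ 0.76727805 -0.04031068  0.092     ]
```

```bash
cat >> h.py <<'E'
SO=np.array([.5312,-.1434,.079]); SY=.2688
def pressR(yaw=None):
    R=screenR(SY if yaw is None else yaw); return R@np.diag([1,-1,-1.])
rv=lambda R: Rot.from_matrix(R).as_rotvec()
def downR(a): return Rot.from_euler('z',a).as_matrix()@np.diag([1,-1,-1.])
E
python3 - <<'E'
from h import *
import pickle
R=pressR(); n=-R[:,2]
for L in(UL,LR):
    print("press ik",ik(SO+screenR(SY)@L+n*.075,rv(R)))
for a in (0,.27,.6,-.5): print("grasp",a,ik([.532,.158,.088],rv(downR(a))))
move_ptp(SO+n*.24,rv(R)); hold(.3)
f=cam("wrist"); save(f,"w1.png",scale=1.2)
RT=Rot.from_rotvec(state()["orientation"]).as_matrix()
print("cam in tool",RT.T@(-f["R"].T@f["t"]-state()["ee_pos"]),RT.T@f["R"].T, state()["clock"])
print(proj(f,SO+np.array([UL,LR,0*UL])@screenR(SY).T)*1.2)
pickle.dump(f,open("w1.pkl","wb"))
E
```

```text
press ik [-0.42211406 -0.10832618  2.13126757  0.32524791  0.84361275  0.69618543]
press ik [-0.75256283 -0.01627017  2.11605379  0.42722094  0.88046157  0.30148891]
grasp 0 [ 1.62224746e-01  2.37658133e-01  1.88263584e+00 -4.44089210e-16
  1.02129869e+00  1.73302107e+00]
grasp 0.27 [ 1.62224746e-01  2.37658133e-01  1.88263584e+00 -8.88178420e-16
  1.02129869e+00  1.46302107e+00]
grasp 0.6 [ 1.62224746e-01  2.37658133e-01  1.88263584e+00 -8.88178420e-16
  1.02129869e+00  1.13302107e+00]
grasp -0.5 [ 1.62224746e-01  2.37658133e-01  1.88263584e+00 -8.88178420e-16
  1.02129869e+00  2.23302107e+00]
cam in tool [ 0.06889995  0.00128985 -0.14294889] [[ 7.53223191e-04 -9.62331246e-01 -2.71878661e-01]
 [ 9.99999503e-01  5.47307998e-04  8.33207097e-04]
 [-6.53019858e-04 -2.71879153e-01  9.62331180e-01]] 2.25
[[268.91077436 162.95497167]
 [406.89827285 259.56696742]
 [339.91753807 212.56403912]]
```

View pics/w1.png

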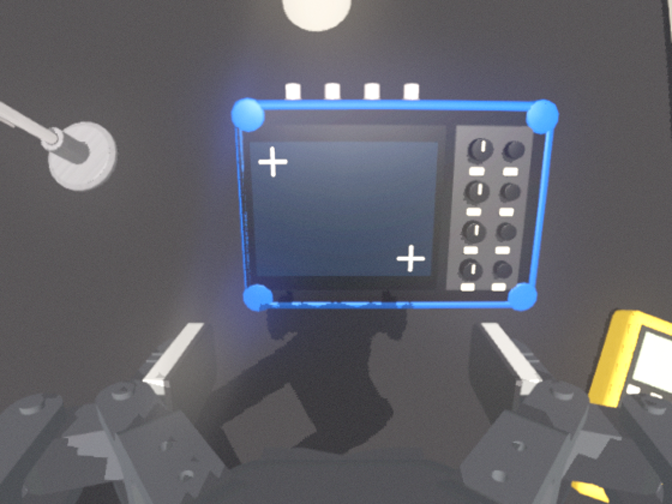

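The wrist view shows the crosses at (273,161) and (410,258), about 3 px from where I predicted. The stand and the leaning line of the stylus are at the left. Next I refine the screen pose and look at the stylus from close by.

Run:
```python
from h import *
import pickle
f=pickle.load(open("w1.pkl","rb"))
fs=pickle.load(open("f0.pkl","rb"))
a,b=blob(f,np.array([273,161])/1.2,14),blob(f,np.array([410,258])/1.2,14)
x,r=fitscreen([(f,a,b)]); print(a,b,x,r)
R=downR(.27)
move_ptp(np.array([.533,.158,.23])-R[:,0]*.09,rv(R)); hold(.3)
f=cam("wrist"); save(f,"w2.png",scale=1.4); pickle.dump(f,open("w2.pkl","wb"))
f2=cam("top"); pickle.dump(f2,open("t2.pkl","wb"))
print(state()["clock"],proj(f,[[.533,.158,.152],[.533,.158,.01]])*1.4)
```

```text
[226.92437831 134.27510531] [341.87233128 214.85118378] [ 0.53358007 -0.145897    0.26946973] [ 0.06350774  0.04442694 -0.06713552 -0.04302585]
3.8417 [[393.10862614 103.92877512]
 [395.26686909 124.64053575]]
```

View pics/w2.png

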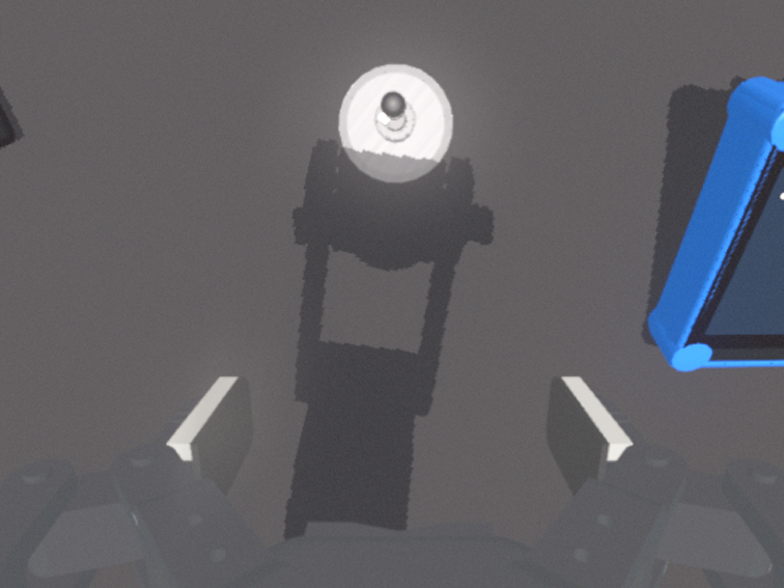

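The disc centre is at (396,123.5) and the stylus top at (393,103). Both are within 1.5 px of the prediction for an upright stylus at (0.533, 0.158).

Run:
```python
from h import *
import pickle
f=pickle.load(open("w2.pkl","rb"))
d=onz(f,np.array([396,123.5])/1.4,.01); t=onz(f,np.array([393,103.])/1.4,.150); print("disc",d,"top",t)
l=(t-d)[:2]/.14; print("lean deg",np.degrees(l))
g=d[:2]+(t-d)[:2]*.093/.14
R=downR(.27)
p=np.array([g[0],g[1],.086])
move_ptp(p+[0,0,.11],rv(R)); move_linear(p,feed=.12)
command_gripper(.008,40)
hold(.2)
s=state(); print(s["clock"],s["grip_width"],s["contact_force"],s["ee_pos"]-p)
move_linear(p+[0,0,.07],feed=.12); 
move_linear(p+[0,0,.15],feed=.2);hold(.2)
fs={n:cam(n) for n in("wrist","scene","top")}; pickle.dump((fs,state()),open("g.pkl","wb"))
s=state(); print(s["clock"],s["grip_width"],s["contact_force"])
save(fs["wrist"],"w3.png",scale=1.4)
uv=proj(fs["scene"],s["ee_pos"])[0].astype(int); print(uv)
x0=max(uv[0]-70,0); y0=max(uv[1]-50,0); save(fs["scene"],"s3.png",(x0,y0,x0+140,y0+140),4); print(x0,y0)
print(proj(fs["wrist"],s["ee_pos"]-np.array([0,0,.074]))*1.4)
```

```text
disc [0.53386265 0.15771287 0.01      ] top [0.53352685 0.15821257 0.15      ]
lean deg [-0.13742596  0.20450533]
6.2583 0.009864581261849433 [-0.51392038  3.77813355  0.93709595] [-1.52100296e-04  6.63956430e-04  6.99699513e-05]
7.8917 0.009766680321096245 [ 0.41487317 -0.34204706 -0.38915492]
[300 125]
230 75
[[396.15301438 311.80255581]]
```

View pics/w3.png

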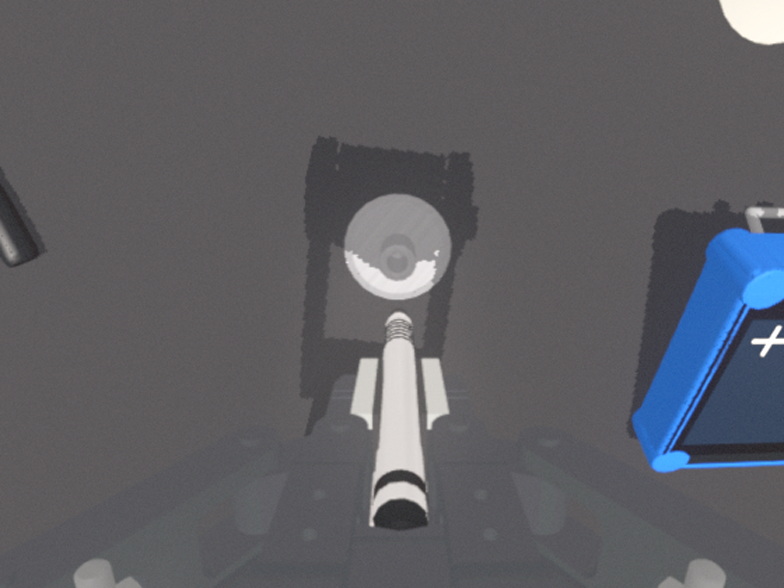

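View pics/s3.png

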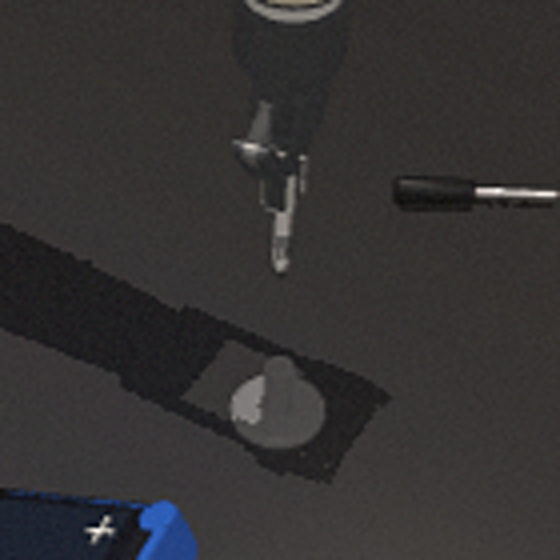

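The stylus is held. The nib is at about (399,311) and the top disc at about (400,515), against a predicted nib at (396,312). The scene crop also shows it upright in the jaws. Next I check the tilt numerically.

Run:
```python
from h import *
import pickle
fs,s=pickle.load(open("g.pkl","rb")); f=fs["wrist"]
RT=Rot.from_rotvec(s["orientation"]).as_matrix(); P=s["ee_pos"]
def pt(x,y,z): return P+RT@np.array([x,y,z])
a=np.linspace(0,2*np.pi,60)
def sil(x,y,dx,dy,slip):
    ax=np.array([dx,dy,1.]);ax/=np.linalg.norm(ax); g=np.array([x,y,-.019+0]); nib=g+ax*(.093+slip); top=nib-ax*.14
    ce=nib-ax*.004
    sp=[P+RT@(ce+.004*np.array([np.cos(u)*np.cos(v),np.sin(u)*np.cos(v),np.sin(v)])) for u in a for v in np.linspace(-.5,1.57,12)]
    ring=[P+RT@(top+.0055*np.array([np.cos(u),np.sin(u),0])) for u in a]
    q=proj(f,np.array(sp))*1.4; r=proj(f,np.array(ring))*1.4
    return np.round([q[:,0].mean(),q[:,1].min(),r[:,0].min(),r[:,0].max(),r[:,1].min(),r[:,1].max()],1)
print("nibcol nibrowmin topcolmin topcolmax toprowmin toprowmax")
for k in [(0,0,0,0,0),(.001,0,0,0,0),(0,.001,0,0,0),(0,0,.0175,0,0),(0,0,0,.0175,0),(0,0,0,0,.002)]: print(k,sil(*k))
save(f,"w3c.png",(230,210,340,390),4)
```

```text
nibcol nibrowmin topcolmin topcolmax toprowmin toprowmax
(0, 0, 0, 0, 0) [396.1 305.9 362.6 422.2 517.  564.6]
(0.001, 0, 0, 0, 0) [396.1 303.7 362.5 422.3 512.4 560.4]
(0, 0.001, 0, 0, 0) [398.3 305.9 368.  427.6 517.  564.6]
(0, 0, 0.0175, 0, 0) [396.1 302.5 362.7 422.1 520.6 568. ]
(0, 0, 0, 0.0175, 0) [399.6 305.9 358.2 417.7 516.9 564.6]
(0, 0, 0, 0, 0.002) [396.1 304.5 363.3 421.7 509.6 556.6]
```

View pics/w3c.png

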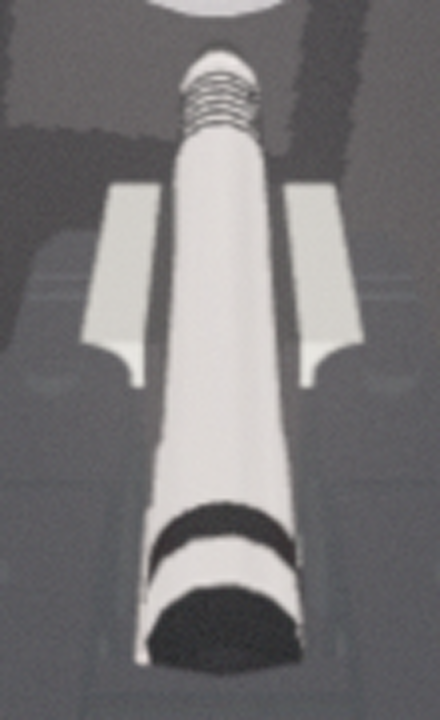

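Run:
```python
from h import *
import pickle
fs,s=pickle.load(open("g.pkl","rb")); f=fs["wrist"]
RT=Rot.from_rotvec(s["orientation"]).as_matrix(); P=s["ee_pos"]
pr=lambda p: proj(f,P+RT@np.array(p))[0]
for z in(0,-.002): print("pad tip corners",z,[(pr((x,y,z))*1.4).round(1) for x in(.011,-.011) for y in(-.0055,.0055)])
# fit camera offset (x,y,z in tool) + pitch from pads, nib and top: unknown c(3), X, D, s
obs_front=(399.9,358.4); obs_back=414.; nib=(399,311.5); top=498.8
ax=lambda D: np.array([D,0,1.])/np.hypot(D,1)
a=np.linspace(0,2*np.pi,60)
def model(c,X,D,sl,pitch=0):
    Rp=Rot.from_euler('x',pitch).as_matrix()
    g={**f}; g["R"]=Rp@f["R"]; g["t"]=Rp@f["t"]
    q=lambda p: proj(g,P+RT@(np.atleast_2d(p)-c).T.T.dot(np.eye(3)) if 0 else (P+(np.atleast_2d(p)-c)@RT.T))*1.4
    n=np.array([X,0,-.019])+ax(D)*(.093+sl); ce=n-ax(D)*.004; t=n-.14*ax(D)
    S=np.array([ce+.004*np.array([np.cos(u)*np.cos(v),np.sin(u)*np.cos(v),np.sin(v)]) for u in a for v in np.linspace(-.5,1.57,12)])
    r=np.array([t+.0055*np.array([np.cos(u),np.sin(u),0]) for u in a])
    rr=q(r)
    return np.array([q((.011,0,-.001))[0,1],q((-.011,0,-.001))[0,1],q(S)[:,1].min(),rr[:,1].min(),np.ptp(rr[:,0])])
obs=np.array([358.4,414,311.5,498.8,54.3])
def fit(wp):
    def res(p): return np.concatenate([(model(np.array([p[0],0,p[1]]),p[2],p[3],p[4],p[5])-obs)/[1,1,1,1,2], [p[0]/.002,p[1]/.002,p[2]/.001,p[3]/.03,p[4]/.0015,p[5]/wp]])
    r=least_squares(res,np.zeros(6),x_scale=[.001,.001,.001,.01,.001,.01]); 
    J=np.linalg.inv(r.jac.T@r.jac); print("cx,cz,X mm",(r.x[:3]*1e3).round(2),"D deg",np.degrees(r.x[3]).round(2),"+-",np.degrees(J[3,3]**.5).round(2),"slip mm",(r.x[4]*1e3).round(2),"pitch",np.degrees(r.x[5]).round(2),r.fun.round(1)[:5])
fit(1e-4); fit(.005); fit(.02)
```

```text
pad tip corners 0 [array([376.6, 351.5]), array([413.1, 351.5]), array([377.5, 416.5]), array([412.5, 416.5])]
pad tip corners -0.002 [array([376.4, 354. ]), array([413.3, 354. ]), array([377.3, 419.7]), array([412.6, 419.7])]
cx,cz,X mm [ 3.07 -5.85  0.42] D deg -1.37 +- 0.37 slip mm 1.16 pitch 0.0 [-3.6  3.5 -0.   0.1  0.5]
cx,cz,X mm [ 3.26 -5.75  0.43] D deg -1.44 +- 0.45 slip mm 1.19 pitch 0.08 [-3.6  3.4 -0.   0.1  0.5]
cx,cz,X mm [ 3.92 -5.37  0.48] D deg -1.71 +- 0.65 slip mm 1.28 pitch 0.35 [-3.6  3.3 -0.   0.1  0.5]
```

The pads' geometry is too vague to fix the tilt to better than about 1.5°. A cleaner test is to hold the stylus close to the scene camera at two yaws half a turn apart. The tilt flips between them and calibration errors cancel.

Run:
```python
from h import *
import pickle
p=np.array([.68,-.10,.45]); fs=pickle.load(open("f0.pkl","rb")); C=-fs["scene"]["R"].T@fs["scene"]["t"]
h=np.arctan2(*(C-p)[[1,0]]); print("proj",proj(fs["scene"],[p,p-[0,0,.074]]))
out=[];ims=[]
for a in (h+np.pi/2,h-np.pi/2):
    R=downR(a); print(ik(p,rv(R))); move_ptp(p,rv(R)); hold(.4)
    f=cam("scene"); out.append((f,state())); 
    u,v=proj(f,p-[0,0,.04])[0].astype(int)
    im=cv2.cvtColor(np.asarray(f["frame"]),cv2.COLOR_RGB2BGR)[v-60:v+60,u-40:u+40]; ims.append(cv2.resize(im,None,fx=5,fy=5,interpolation=cv2.INTER_CUBIC)); print((u-40,v-60))
cv2.imwrite("pics/d.png",np.hstack(ims)); pickle.dump(out,open("d.pkl","wb")); print(state()["clock"])
```

```text
proj [[279.63371348 143.19818844]
 [280.13455755 168.17101953]]
[-2.48034945e-01  2.74330353e-01  1.14653002e+00 -4.44089210e-16
  1.72073228e+00  5.92932918e-01]
(np.int64(239), np.int64(97))
[-2.48034945e-01  2.74330353e-01  1.14653002e+00 -4.44089210e-16
  1.72073228e+00 -2.54865974e+00]
(np.int64(239), np.int64(97))
12.8083
```

View pics/d.png

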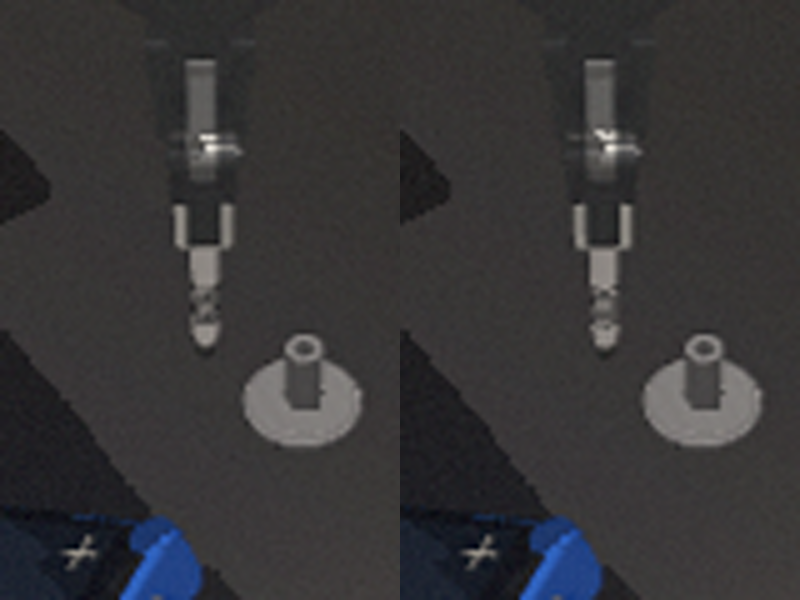

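Run:
```python
from h import *
import pickle
r=[]
for f,s in pickle.load(open("d.pkl","rb")):
    g=cv2.cvtColor(np.asarray(f["frame"]),cv2.COLOR_RGB2GRAY).astype(float)[97:217,239:319]
    def c(a,b,l=33,h=49):
        w=g[a:b,l:h]; w=np.clip(w-np.median(g[a:b,55:80] if a<60 else g[a:b,20:32])-15,0,None); return (w.sum(0)*np.arange(l,h)).sum()/w.sum()
    r.append([c(41,48),c(51,57),c(65,69),c(58,69)])
    print(np.round(r[-1],2), proj(f,s["ee_pos"]))
print("half diff px (pads,barrel,nib,nib+spring)",(np.subtract(*r)/2).round(2), "mm/px~",74/25/1.9)
```

```text
[40.13 40.43 40.65 40.5 ] [[279.73130665 143.11565193]]
[40.43 40.22 40.58 40.52] [[279.63802033 143.19805842]]
half diff px (pads,barrel,nib,nib+spring) [-0.15  0.1   0.04 -0.01] mm/px~ 1.5578947368421052
```

The half-turn test puts the nib within about 0.2 mm of the tool axis and shows no measurable tilt. So I'll use the nominal axis and hover over the upper-left cross, comparing nib and cross in one wrist picture.

```bash
cat >> h.py <<'E'
NIB=.074
def tcp_for(L,h,so=None): # TCP so that nib is h above glass at screen point L
    S=screenR(SY); return (SO if so is None else so)+S@(np.asarray(L)+[0,0,h+NIB])
E
python3 - <<'E'
from h import *
import pickle
o=rv(pressR())
move_ptp(tcp_for(UL,.07),o); move_linear(tcp_for(UL,.015),feed=.08); hold(.4)
f=cam("wrist"); s=state(); pickle.dump((f,s),open("hv.pkl","wb"))
RT=Rot.from_rotvec(s["orientation"]).as_matrix(); n=s["ee_pos"]+RT[:,2]*NIB
u,v=proj(f,n)[0]; x0,y0=int(u)-60,int(v)-60
print(s["clock"],"nib",u,v,"UL pred",proj(f,SO+screenR(SY)@UL),"crop",x0,y0,s["contact_force"])
save(f,"hv.png",(x0,y0,x0+120,y0+100),6)
E
```

```text
16.8333 nib 282.82423809208035 224.06788156564758 UL pred [[282.74688942 217.48395036]] crop 222 164 [0.21980943 0.36785775 0.10611378]
```

View pics/hv.png

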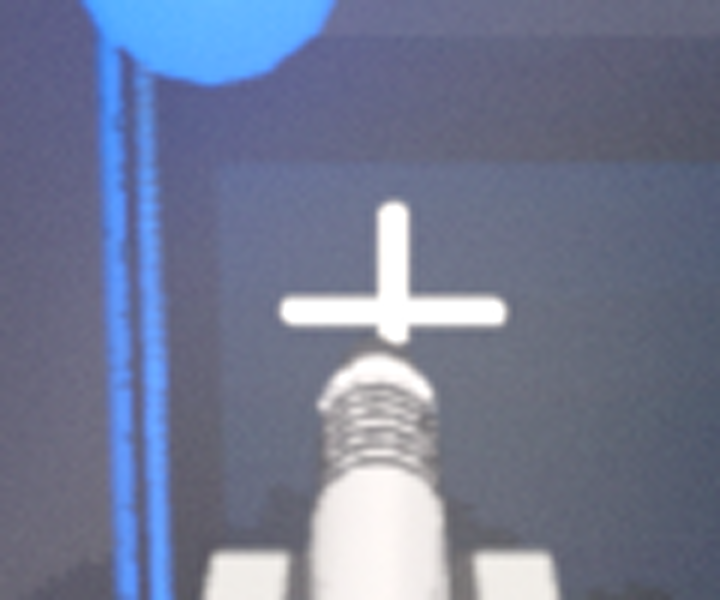

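The cross centre is at (287.1, 215.4) full-res and the nib axis is at column 284.4. The dome's dark far edge is at row 219.8, as predicted. The nib therefore has to go about 1.7 mm right and 1.4 mm up the slope, in the same direction as the wrist fit. I apply this and check.

```bash
cat >> h.py <<'E'
SO=SO+Rot.from_euler('z',SY).apply([.0014,-.0017,0])
E
python3 - <<'E'
from h import *
import pickle
print(SO)
move_linear(tcp_for(UL,.012),feed=.05); hold(.4)
f=cam("wrist"); s=state(); pickle.dump((f,s),open("hv2.pkl","wb"))
RT=Rot.from_rotvec(s["orientation"]).as_matrix(); n=s["ee_pos"]+RT[:,2]*NIB
u,v=proj(f,n)[0]; x0,y0=int(u)-40,int(v)-40
print(s["clock"],"nib",u,v,"UL pred",proj(f,SO+screenR(SY)@UL),"crop",x0,y0,s["contact_force"])
save(f,"hv2.png",(x0,y0,x0+80,y0+60),8)
E
```

```text
[ 0.5330012  -0.14466715  0.079     ]
17.5333 nib 282.89360387955213 223.9909216114733 UL pred [[282.976608  218.5710553]] crop 242 183 [ 0.3808318   1.30731408 -0.59987895]
```

View pics/hv2.png

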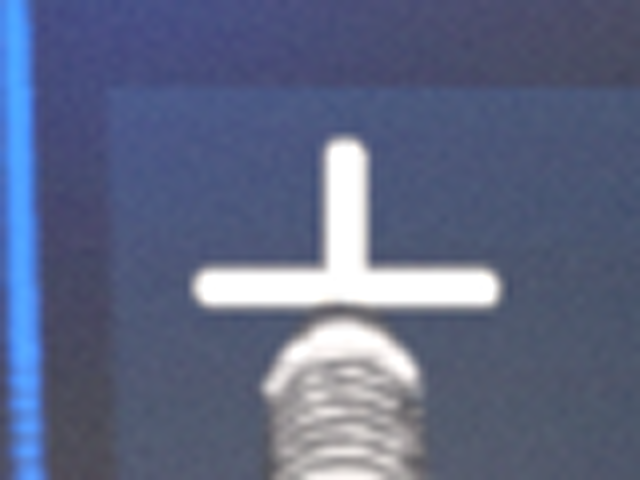

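The nib column (343) matches the cross (345) to about 0.2 mm, and the rows agree with the prediction to under 1 px. Now I press with force-guided steps.

```bash
cat >> h.py <<'E'
N=screenR(SY)[:,2]
def fn(k=6):
    a=[]
    for _ in range(k): hold(.03); a.append(state()["contact_force"]@N)
    return np.mean(a),np.std(a)
def press(L,target=1.6):
    move_linear(tcp_for(L,.004),feed=.05); hold(.3); f0,sd=fn(8); print("tare",f0,sd); h=.003; log=[]
    while h>-.006:
        move_linear(tcp_for(L,h),feed=.02); hold(.1); F=fn(4)[0]-f0; log.append((round(h*1e3,2),round(F,2)))
        if F>target-.2: break
        h-=.0005
    print(log,state()["clock"]); return h,f0
E
python3 - <<'E'
from h import *
h,f0=press(UL)
hold(1.4)
print("F",fn()[0]-f0,state()["clock"],state()["ee_pos"]-tcp_for(UL,h))
E
```

```text
tare -0.44611259630905853 0.6452258277059499
[(3.0, np.float64(-0.3)), (2.5, np.float64(0.36)), (2.0, np.float64(0.16)), (1.5, np.float64(0.2)), (1.0, np.float64(0.02)), (0.5, np.float64(0.11)), (0.0, np.float64(0.02)), (-0.5, np.float64(0.6)), (-1.0, np.float64(0.52)), (-1.5, np.float64(0.62)), (-2.0, np.float64(1.18)), (-2.5, np.float64(1.45))] 24.2083
F 1.700943058540143 25.8083 [-4.13166820e-06 -1.20132664e-05 -8.95225411e-07]
```

The touch came at h≈-0.3 mm. It was held at about 2 mm of compression (1.5–1.7 N) for more than 1.4 s. Next I lift off and go over the lower-right cross.

Run:
```python
from h import *
move_linear(tcp_for(UL,.04),feed=.08); move_linear(tcp_for(LR,.04),feed=.12); move_linear(tcp_for(LR,.012),feed=.08); hold(.3)
f=cam("wrist"); s=state()
RT=Rot.from_rotvec(s["orientation"]).as_matrix(); n=s["ee_pos"]+RT[:,2]*NIB
u,v=proj(f,n)[0]; x0,y0=int(u)-40,int(v)-40
print(s["clock"],"nib",u,v,"LR pred",proj(f,SO+screenR(SY)@LR),"crop",x0,y0,s["grip_width"])
save(f,"hv3.png",(x0,y0,x0+80,y0+60),8)
```

```text
28.7583 nib 282.75491463382184 224.10238319655545 LR pred [[282.32920053 218.85096803]] crop 242 184 0.009701521851299308
```

View pics/hv3.png

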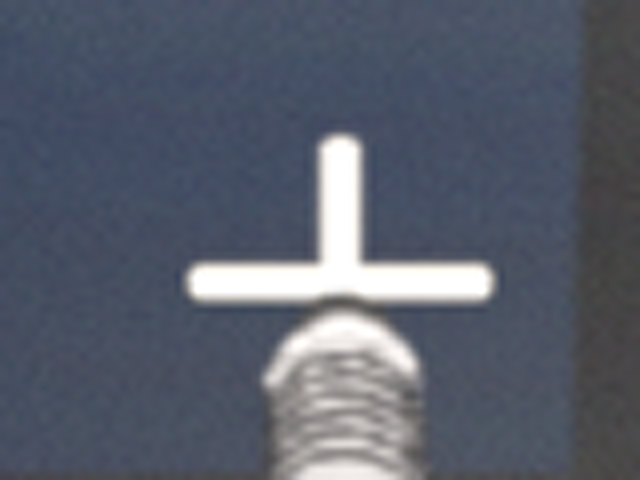

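The cross column (340) and nib (343) agree to about 0.3 mm, with the same geometry as at the first cross. I press here, hold and hand in.

Run:
```python
from h import *
h,f0=press(LR)
hold(.5); F=fn(10)[0]-f0; print("F",F,h)
ht=np.clip(h,-.0028,-.0018)
if abs(ht-h)>1e-6: move_linear(tcp_for(LR,ht),feed=.01); hold(.4); F=fn(10)[0]-f0; print("adj",ht,F)
hold(.8); s=state(); print(s["clock"],s["grip_width"],s["ee_pos"]-tcp_for(LR,ht), fn(10)[0]-f0)
if .7<F<2.8: job_done(); print("done")
```

```text
tare -0.4944408518200013 0.5755632028566862
[(3.0, np.float64(0.18)), (2.5, np.float64(0.01)), (2.0, np.float64(0.28)), (1.5, np.float64(0.09)), (1.0, np.float64(0.28)), (0.5, np.float64(0.4)), (0.0, np.float64(-0.04)), (-0.5, np.float64(0.44)), (-1.0, np.float64(0.64)), (-1.5, np.float64(1.13)), (-2.0, np.float64(1.4))] 34.95
F 1.368535745369521 -0.002
36.5833 0.009598676616549453 [ 2.14772656e-05 -9.54125873e-06  2.00114679e-05] 1.3278826037276645
the job is handed in; nothing more can be done
done
```

The job is handed in at about 37 s of the 51 s allowed. The stylus came out of its stand and touched the upper-left cross. After a lift of 40 mm, it was left pressing on the lower-right cross, still gripped.

| Cross | Nib to cross centre, across the slope | Press force | Compression (estimated) | Held |
|---|---|---|---|---|
| Upper-left | about 0.2 mm | 1.5–1.7 N | about 2 mm | over 1.4 s |
| Lower-right | about 0.3 mm | 1.3–1.4 N | about 1.7 mm | still pressing at hand-in |

- **Position:** the sideways offsets come from wrist pictures taken 12 mm above each cross. Up and down the slope the agreement was only good to about 0.6 mm. I took no picture during the touches themselves.
- **Squareness:** turning the stylus half a turn in front of the scene camera put the nib within about 0.2 mm of the tool axis, with no measurable tilt. An earlier wrist-picture fit had suggested 1.4° of tilt. I discounted it because it relied on uncertain pad geometry and a nib edge I had misread.
- **Screen position:** the wrist camera's estimate differed by about 2.5 mm in x and y from the fixed cameras'. I resolved this by comparing nib and cross directly in the same picture.
- **Force readings:** these are averages of a noisy signal (about 0.6 N per sample). They agree with the nib's spring rate and the press depth.

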